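Build up the vacuum manifold with its spacer frames and see that it is powered

ROBOT

A 6-joint arm with a two-finger parallel gripper is mounted at the origin on a cart in front of the work surface, level with it; the furniture and walls round the work are solid. World frame = base frame: x ahead of the robot, y to its left, z up, the work surface at z = 0. Lengths are in m, angles in rad, forces in N, time in s.
With the tool pointing down it reaches from about 0.225 to 0.875 m from the base axis. Payload 3.4 kg.
Tool frame: the origin (TCP) lies midway between the tips of the shut fingers; the grasp point (between the pads) lies 19 mm behind it (pinch_z is the distance from the TCP to the grasp point, in m); z points along the fingers, y is the line along which they close (so a half turn about z gives the same grasp; the last joint's range is limited). The gripper opens to 85 mm and grips with 20 to 120 N. Pads are 22 mm wide; open, the fingers measure 114 mm over their backs; the gripper's body (76 mm by 85 mm) begins 54 mm behind the grasp point. The pads swing forward as they close: fully open they stand 13 mm farther back than shut.
Start: joints at [1.213, 0.276, 1.505, -0, 1.361, -0.121], TCP at [0.135, 0.559, 0.231] pointing down, gripper open.
Joint ranges: [-2.89, 2.89], [-0.75, 2.08], [0.22, 2.7], [-1.18, 4.32], [0.11, 2.71], [-2.7, 2.7]. Speed limits (rad/s): [2.57, 2.57, 3.14, 3.14, 3.14, 3.14].

INTERFACE

Orientations are given as a unit quaternion [w, x, y, z].
In Python, from rig import get_state, get_image, sign_off, pinch_z gives the robot as it stands.
- The arm moves only by the tool send_rows, never from a script. Its argument "steps" is one flat list of numbers, 5 for each row, row after row: the gripper's target within -1 to 1 (fully open at 1, half-way at 0, shut at -1), then the shift along the tool's x, y, z in cm, then the turn about the tool's z in degrees. In form: [gripper, x, y, z, roll, gripper, x, y, z, roll, ...]. A call has 1 to 12 rows; each row shifts and turns the commanded pose from where the row before left it, along the tool's axes as they then stand; what a row does not reach is not made up. A row lasts 1/10 s, in which the tool goes at most 50 mm and 8.59 degrees, less where a joint would pass 70% of its speed; a pose out of reach is approached as far as the arm can. A call is refused whole if a number of a shift passes 5 or a number of a turn 8.59, either way. A call with a gripper value outside its range is refused whole. The fingers move at their own pace and stop on an object; "newtons" is the grip in N (left out, the last holds). Time passes only in rows, so rows that do not move let the fingers close. It gives the time, the measured TCP pose, the force, the opening and the grip force at its end, in the units of the state.
- get_state(): the state, without advancing time (a new reading comes with each control period).
- get_image(name): name is "scene" or "side" or "wrist"; returns a dict with "color" (420x560x3 uint8, red, green, blue), "mtx" (3x3 intrinsics, pixels), "k1" (the pictures are not rectified: a ray, as slopes to the right and down, at radius r is drawn at 1 + k1 r^2 times it, then the intrinsics apply), "T" (4x4, takes a point from camera to world coordinates); the wrist camera has in their place "mount" (4x4, takes a point from camera to tool coordinates, whose origin is the TCP and whose axes are the flange's). Camera axes: x right, y down, z forward; pixel columns grow to the right and rows downward; lengths in m; the calibration is good to about 2 mm. A picture is of the moment at which its call begins: read the wrist's pose just before it. There is no depth.
- sign_off(): hands the job in; it is judged then, once.
The state is a dict: "clock": time; "qpos": joint angles; "qd": joint speeds; "effort": joint torques, N m; "position": TCP position; "ee_rot": TCP orientation; "contact_force": force on the tool from outside, world axes, zero at the start; "moment": the same for the moment, N m; "width": finger opening in m; "gripper_force": force on a finger pad.
Only numpy, scipy, OpenCV 4.12 (cv2) and the standard library are available. Lean on these libraries where they do the work, as an engineer would, in place of code of your own. Each camera call takes 0.05 s, during which the arm holds its last target. There are 200 camera calls.

TASK

Get the vacuum manifold ready for tall collection tubes: lift its white port cover off the two guide pins and put it aside, thread every blue spacer frame that lies on the bench over both pins so that they lie flat on one another, and put the cover back on top, over both pins, ports up and lying flat. The pilot lamp is dead, so also feel for the mains toggle on the back of the unit: if it is off, flip it on; if it is on already, never switch it off. Do not force it, and leave the other things on the bench where they are.

Things in the scene. Friction and masses are not known exactly. Their poses are not given: they have to be found in the camera images.
- station: Vacuum unit, fixed: dark blue manifold tub in front, light grey pump housing behind. Origin on the worktop (z = 0) midway between the guide pins; x points from tub to housing, away from the robot, y left, z up. In mm: tub x -68 to 68, y -50 to 50, flat top at z = 30 with a sunk 57 x 30 pocket in the middle; housing x 72 to 144, y -53 to 53.
- pin_front (a point): Round tip of the front guide pin: a steel pin 8 mm in diameter at station x = -42, y = 0 mm, rising from the tub top (z = 30) to z = 88 mm. Axes as the station's.
- pin_rear (a point): Round tip of the rear guide pin, the same, at station x = +42, y = 0 mm.
- housing_top (a point): Middle of the housing's flat top, 80 mm above the worktop, station x = 111, y = 0 mm; it measures 78 (x) by 106 (y) mm, with a 6 mm lip over the rear panel. The cover can be laid here crosswise. Axes as the station's.
- toggle_axis (a point): Level swing axis (along y) of the mains toggle inside the rear panel: station x = 134, y = 0, z = 46 mm, axes as the station's. A steel bat lever, 6 mm thick with an 8 mm knob, sticks out behind the panel (x = 144) to 48 mm from the axis. It rests 0.35 rad above level (knob 61 mm over the worktop) = OFF, or 0.35 rad below (31 mm) = ON. The state does not tell which.
- toggle_reach (a point): Point on the worktop straight below the toggle's outer part (station x = 170, y = 0 mm): room for shut fingers coming down from above, behind the housing and its lip (lip ends at x = 150), 3 cm free behind. About 2.5 N down on the lever here starts it from OFF; past the middle it goes over by itself; at ON it is on a hard stop. Joint toggle (0 = OFF, 0.7 rad = ON) and its knob, toggle_tip, are not in the state.
- cover: White port cover plate, 104 x 46 x 12 mm, 90 g, origin at the middle of the plate (6 mm above its underside), x along its length, z up. Two 11 mm through holes at x = -42 and +42 mm; eight short grey ports, 7 mm high, on its top within 28 x 14 mm of the middle. At the start it sits on the bare tub over both pins. Grip it across its 46 mm width.
- frame_0: Blue plastic spacer frame, 104 x 46 x 10 mm, 60 g, origin at its middle (5 mm above its underside), x along its length, both faces alike; a 55 x 29 mm window and two 11 mm through holes at x = -42 and +42 mm. Lies flat on the bench at the start; two to four of the four frames are there. Grip it across its 46 mm width.
- frame_1: Blue plastic spacer frame, 104 x 46 x 10 mm, 60 g, origin at its middle (5 mm above its underside), x along its length, both faces alike; a 55 x 29 mm window and two 11 mm through holes at x = -42 and +42 mm. Lies flat on the bench at the start; two to four of the four frames are there. Grip it across its 46 mm width.
- frame_2: Blue plastic spacer frame, 104 x 46 x 10 mm, 60 g, origin at its middle (5 mm above its underside), x along its length, both faces alike; a 55 x 29 mm window and two 11 mm through holes at x = -42 and +42 mm. Lies flat on the bench at the start; two to four of the four frames are there. Grip it across its 46 mm width.
- frame_3: Blue plastic spacer frame, 104 x 46 x 10 mm, 60 g, origin at its middle (5 mm above its underside), x along its length, both faces alike; a 55 x 29 mm window and two 11 mm through holes at x = -42 and +42 mm. Lies flat on the bench at the start; two to four of the four frames are there. Grip it across its 46 mm width.
- cuvette_box: White lidded box, 54 x 80 x 34 mm, bystander, origin under its middle.
- timer: White bench timer, 21 x 62 x 54 mm, bystander, origin under its middle.
- slide_box: Blue lidded box, 57 x 87 x 32 mm, bystander, origin under its middle.
- pen: Blue ball pen, 142 mm long, 10 mm thick, lying flat, bystander, origin under its middle.
- brown_bottle: Brown reagent bottle with black cap, 40 mm wide, 85 mm high, bystander, origin under its middle.
- white_bottle: White reagent bottle with red cap, 55 mm wide, 125 mm high, bystander, origin under its middle.
- marker: Black marker pen, 136 mm long, 13 mm thick, lying flat, bystander, origin under its middle.
- cup: Small plastic beaker, 36 mm wide, 34 mm high, bystander, origin under its middle.
- dropper: Small white bottle, 26 mm wide, 68 mm high, bystander, origin under its middle.

How it is judged:
By the outcome, as a careful person would: the job done as asked, in the order asked, and still so for the second after the job is handed in, with the robot touching nothing.
Of frame_0, frame_1, frame_2, frame_3 only 2 to 4 are there at a start; the rules pass over those that are not, and their reading is None.
At some moment in a run one of frame_0, frame_1, frame_2, frame_3 may be knocked a few centimetres aside while the robot is not near it.
Once in a run the grip may slacken for a moment while it holds something.
It also fails if it takes over 210 s, if anything falls off the work surface, if the arm or the gripper's body presses on something with over 40 N, if the wrist force passes 120 N, or if a joint passes its speed limit or range.

## Working session

There is one attempt and no reset: what is moved stays moved. The work goes in short steps, Python scripts to look and compute and a tool call to move; the robot and the scene stay as the last step left them, time stands still between calls to the robot, and variables do not carry over. Pictures are saved under pics/ and viewed, at most 14 in all, crops included, and the job is handed in when it is done.

Besides the shell and the picture viewer there is one more tool, called after "Request:" as name(argument=value, ...), one argument or row to a line, values as JSON. send_rows: Moves the arm, as the interface text tells. Its arguments: {"type":"object","properties":{"steps":{"type":"array"},"newtons":{"type":"number"}},"required":["steps"]}

```bash
mkdir -p pics; cat > h.py <<'E'
import numpy as np, cv2
from rig import get_state, get_image, sign_off, pinch_z
from scipy.spatial.transform import Rotation as R
def tool():
    s=get_state(); T=np.eye(4); q=s["ee_rot"]; T[:3,:3]=R.from_quat([q[1],q[2],q[3],q[0]]).as_matrix(); T[:3,3]=s["position"]; return T
def shot(name,fn=None):
    Tt=tool() if name=="wrist" else None
    im=get_image(name)
    if Tt is not None: im["T"]=Tt@im["mount"]
    if fn: cv2.imwrite("pics/"+fn,im["color"][:,:,::-1])
    return im
def rays(im,px):
    px=np.atleast_2d(np.array(px,float)); K=im["mtx"]
    d=np.c_[(px[:,0]-K[0,2])/K[0,0],(px[:,1]-K[1,2])/K[1,1]]; u=d.copy()
    for _ in range(30): u=d/(1+im["k1"]*(u**2).sum(1,keepdims=True))
    return np.c_[u,np.ones(len(u))]@im["T"][:3,:3].T
def onplane(im,px,z):
    r=rays(im,px); c=im["T"][:3,3]; return c+r*((z-c[2])/r[:,2:])
def proj(im,P):
    P=np.atleast_2d(P); p=(P-im["T"][:3,3])@im["T"][:3,:3]; u=p[:,:2]/p[:,2:]; u=u*(1+im["k1"]*(u**2).sum(1,keepdims=True))
    K=im["mtx"]; return np.c_[u[:,0]*K[0,0]+K[0,2],u[:,1]*K[1,1]+K[1,2]]
E
python3 - <<'E'
from h import *
print(get_state(),pinch_z); print(tool().round(3))
for n in("scene","side","wrist"):
    im=shot(n,n+"0.png"); print(n,im["T"].round(3).tolist(),im["mtx"].round(1).tolist(),im["k1"])
    if n=="wrist": print(im["mount"])
E
```

```text
{'clock': 0.0, 'qpos': array([ 1.21300576e+00,  2.76595140e-01,  1.50612573e+00, -3.93061294e-05,
        1.36068025e+00, -1.21001684e-01]), 'qd': array([-0.0004133 ,  0.00077156, -0.00092923, -0.00015104, -0.00011594,
       -0.00068638]), 'effort': array([ 8.36354593e-04, -4.16774189e+01, -2.45806646e+01,  7.80922642e-05,
        1.11009245e-02,  1.23501601e-05]), 'position': array([0.13472148, 0.55846038, 0.23044257]), 'ee_rot': array([-1.95739031e-04,  1.18113907e-01,  9.92999641e-01, -8.83002052e-04]), 'contact_force': array([-0.11073615,  1.20824311, -0.33643112]), 'moment': array([-0.03001564, -0.01664723, -0.00418554]), 'gripper_force': 0.0, 'width': 0.08540913794439961} 0.0187
[[-0.972  0.235 -0.001  0.135]
 [ 0.235  0.972 -0.002  0.558]
 [ 0.    -0.002 -1.     0.23 ]
 [ 0.     0.     0.     1.   ]]
scene [[0.325, -0.788, 0.523, -0.309], [-0.946, -0.275, 0.173, -0.291], [0.008, -0.551, -0.834, 1.484], [0.0, 0.0, 0.0, 1.0]] [[476.1, 0.0, 277.4], [0.0, 476.1, 212.2], [0.0, 0.0, 1.0]] -0.12450400962284587
side [[0.797, -0.288, 0.532, -0.236], [-0.604, -0.356, 0.713, -1.085], [-0.016, -0.889, -0.458, 0.78], [0.0, 0.0, 0.0, 1.0]] [[470.6, 0.0, 277.4], [0.0, 470.6, 212.0], [0.0, 0.0, 1.0]] -0.14833265395885628
wrist [[0.234, 0.93, 0.284, 0.062], [0.972, -0.224, -0.068, 0.576], [0.0, 0.292, -0.956, 0.375], [0.0, 0.0, 0.0, 1.0]] [[331.8, 0.0, 275.0], [0.0, 331.8, 211.5], [0.0, 0.0, 1.0]] -0.07910897467705155
[[ 1.48125606e-04 -9.56343942e-01 -2.92243464e-01  7.44578631e-02]
 [ 9.99998519e-01 -3.59454886e-04  1.68314419e-03 -6.82022485e-04]
 [-1.71471309e-03 -2.92243281e-01  9.56342472e-01 -1.43950353e-01]
 [ 0.00000000e+00  0.00000000e+00  0.00000000e+00  1.00000000e+00]]
```

View pics/scene0.png

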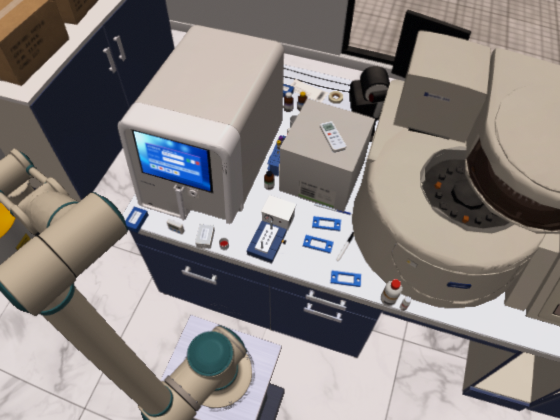

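View pics/side0.png

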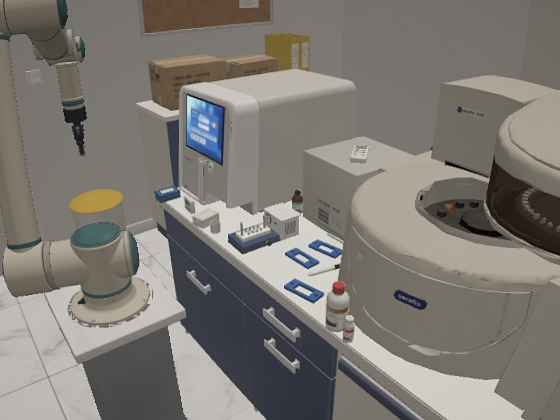

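The scene view shows the tub at about (266,238), the housing at (278,211), and three frames at (327,224), (318,244) and (346,279). The blue item at (136,218) is probably the slide box. Next I'll work out world positions.

```bash
cat > loc.py <<'E'
from h import *
def frames(im,z=0.010,show=True):
    hsv=cv2.cvtColor(im["color"],cv2.COLOR_RGB2HSV)
    m=cv2.inRange(hsv,(100,130,60),(125,255,255))
    cs,hi=cv2.findContours(m,cv2.RETR_EXTERNAL,cv2.CHAIN_APPROX_NONE)
    out=[]
    for c in cs:
        if cv2.contourArea(c)<100: continue
        P=onplane(im,c[:,0,:],z)[:,:2].astype(np.float32)
        (cx,cy),(w,h),a=cv2.minAreaRect(P*1000)
        if w<h: w,h,a=h,w,a+90
        out.append((c[:,0].mean(0).round(0).tolist(),round(cx,1),round(cy,1),round(w,1),round(h,1),round((a+90)%180-90,1)))
    return out
E
python3 - <<'E'
from loc import *
for n in("scene","side"):
    im=shot(n); print(n)
    for f in frames(im): print(f)
    c=im["color"]
    b=c[190:270,225:305] if n=="scene" else c[195:265,220:310]
    cv2.imwrite(f"pics/{n}crop.png",cv2.resize(b[:,:,::-1],None,fx=7,fy=7,interpolation=cv2.INTER_CUBIC))
E
```

```text
scene
([345.0, 278.0], 437.6, -294.5, 100.1, 45.3, -79.0)
([318.0, 244.0], 537.6, -165.2, 99.7, 46.0, -87.2)
([326.0, 223.0], 630.4, -170.5, 99.8, 46.4, -79.3)
([136.0, 218.0], 416.1, 503.6, 89.9, 59.1, -1.8)
([274.0, 161.0], 852.7, 110.3, 140.7, 37.5, 14.5)
([175.0, 163.0], 716.2, 477.0, 371.0, 189.9, -89.4)
side
([303.0, 290.0], 434.3, -297.6, 105.4, 48.3, -77.2)
([301.0, 257.0], 536.0, -169.1, 106.4, 46.7, -83.8)
([326.0, 249.0], 625.3, -174.6, 104.4, 50.0, -79.2)
([205.0, 127.0], 982.4, 1227.3, 1180.5, 199.4, 59.0)
```

View pics/scenecrop.png

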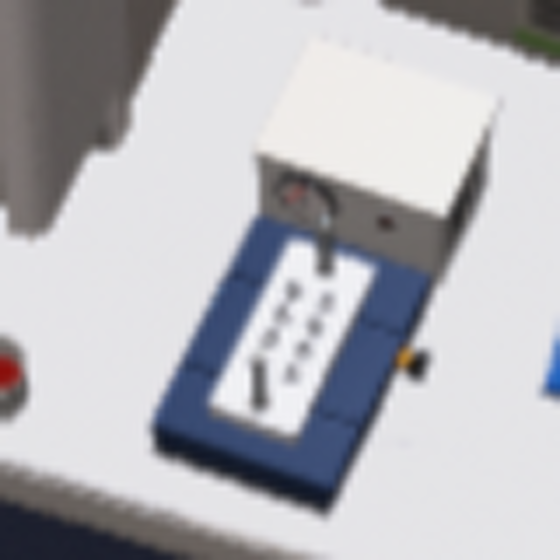

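The crop shows the cover on the tub with corners near (285,238), (380,265), (295,438), (210,410). The housing top corners are near (320,38), (498,100), (443,215), (257,155).

```bash
python3 - <<'E'
from h import *
im=shot("scene")
def cv(p): p=np.array(p,float); return np.c_[225+(p[:,0]+.5)/7-.5,190+(p[:,1]+.5)/7-.5]
H=onplane(im,cv([(320,38),(498,100),(443,215),(257,155)]),.08); C=onplane(im,cv([(285,238),(380,265),(295,438),(210,410)]),.042)
print(H.round(3),H.mean(0)); print(C.round(3),C.mean(0))
d=H.mean(0)-C.mean(0); print(np.degrees(np.arctan2(d[1],d[0])),np.linalg.norm(d[:2]))
T=tool();print(T.round(3))
E
```

```text
[[ 0.634  0.048  0.08 ]
 [ 0.628 -0.051  0.08 ]
 [ 0.552 -0.047  0.08 ]
 [ 0.555  0.053  0.08 ]] [0.59248876 0.00080174 0.08      ]
[[ 0.536  0.032  0.042]
 [ 0.537 -0.019  0.042]
 [ 0.428 -0.012  0.042]
 [ 0.429  0.033  0.042]] [0.48243542 0.00845072 0.042     ]
-3.975807092502253 0.11031883147277122
[[-0.972  0.235 -0.     0.135]
 [ 0.235  0.972 -0.001  0.559]
 [ 0.    -0.001 -1.     0.231]
 [ 0.     0.     0.     1.   ]]
```

Request:
send_rows(
  steps=[1, -2.5, -2.5, 0, 0, 1, -2.5, -2.5, 0, 0, 1, -2.5, -2.5, 0, 0, 1, -2.5, -2.5, 0, 0, 1, -2.5, -2.5, 0, 0, 1, -2.5, -2.5, 0, 0, 1, -2.5, -2.5, 0, 0, 1, -2.5, -2.5, 0, 0, 1, -2.5, -2.5, 0, 0, 1, -2.5, -2.5, 0, 0, 1, -2.5, -2.5, 0, 0, 1, -2.5, -2.5, 0, 0],
)

```text
clock: 1.5
position: [0.3567, 0.1957, 0.2315]
ee_rot: [0.0, 0.118, 0.993, 0.0]
contact_force: [0.5, 0.6, 0.6]
width: 0.0854
gripper_force: 0.0
```

Request:
send_rows(
  steps=[1, -2.5, -2.5, 0, 0, 1, -2.5, -2.5, 0, 0, 1, -2.5, -2.5, 0, 0, 1, -2.5, -2.5, 0, 0, 1, -2.3, -2.5, 0, 0, 1, -2.3, -2.5, 0, 0, 1, 0, 0, 0, -5, 1, 0, 0, 0, -5, 1, 0, 0, 0, 0, 1, 0, 0, 0, 0],
)

```text
clock: 2.5
position: [0.4628, 0.0169, 0.2313]
ee_rot: [-0.0, 0.032, 0.999, 0.0]
contact_force: [0.4, -0.3, 0.1]
width: 0.0855
gripper_force: 0.0
```

```bash
cat >> h.py <<'E'
def yaw(T): return np.degrees(np.arctan2(-T[0,1],T[1,1]))  # of tool y relative to world y
def delta(target,yawt=None):
    T=tool(); d=T[:3,:3].T@(np.array(target)-T[:3,3])*100
    print("pos",T[:3,3].round(4),"yaw",yaw(T).round(2),"delta cm",d.round(2),"roll",None if yawt is None else round(yaw(T)-yawt,2))
E
python3 - <<'E'
from loc import *
print(get_state()["position"],yaw(tool())); im=shot("wrist","w1.png")
E
```

```text
[0.46279987 0.01692992 0.2312713 ] -3.6705282128673753
```

View pics/w1.png

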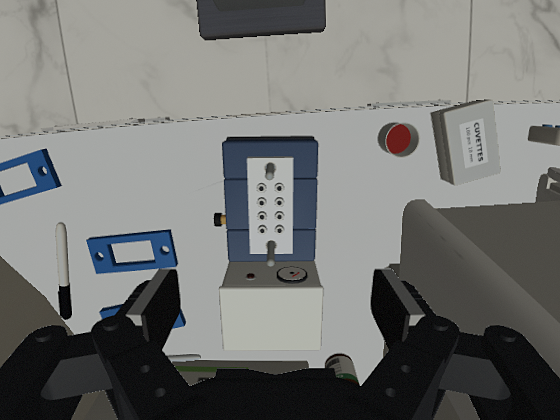

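The wrist view shows the cover at u 248–294, v 157–254, the pin tips near (270,176) and (270,262), and frames at (130,250), (20,178) and partly (145,315). Next I'll measure the cover from near.

```bash
cat >> loc.py <<'E'
def whiterect(im,z,box,size=None):
    x0,y0,x1,y1=box
    hsv=cv2.cvtColor(im["color"],cv2.COLOR_RGB2HSV); m=cv2.inRange(hsv,(0,0,150),(180,40,255))
    k=np.zeros_like(m); k[y0:y1,x0:x1]=m[y0:y1,x0:x1]
    c=max(cv2.findContours(k,cv2.RETR_EXTERNAL,cv2.CHAIN_APPROX_NONE)[0],key=cv2.contourArea)
    c=cv2.convexHull(c)
    r=cv2.minAreaRect((onplane(im,c[:,0,:],z)[:,:2]*1000).astype(np.float32)); print(r); return r
E
python3 - <<'E'
from loc import *
im=shot("wrist")
whiterect(im,.042,(238,150,305,256)); whiterect(im,.080,(215,285,330,356))
hsv=cv2.cvtColor(im["color"],cv2.COLOR_RGB2HSV); m=cv2.inRange(hsv,(100,60,40),(125,255,160)); m[:, :200]=0; m[:,340:]=0; m[:130]=0;m[262:]=0
c=max(cv2.findContours(m,0,1)[0],key=cv2.contourArea); print("tub",cv2.minAreaRect((onplane(im,cv2.convexHull(c)[:,0],.03)[:,:2]*1000).astype(np.float32)))
for f in frames(im): print(f)
b=im["color"][145:275,215:325]; cv2.imwrite("pics/w1c.png",cv2.resize(b[:,:,::-1],None,fx=4.5,fy=4.5,interpolation=cv2.INTER_CUBIC))
E
```

```text
((485.38134765625, 10.175527572631836), (46.227439880371094, 104.27400207519531), 87.20699310302734)
((598.7582397460938, 4.95635986328125), (124.82318878173828, 87.05937194824219), 86.32799530029297)
tub ((484.6470642089844, 10.425914764404297), (98.6120376586914, 135.27847290039062), 86.86829376220703)
([109.0, 312.0], 623.9, -209.3, 30.2, 10.6, -77.3)
([132.0, 252.0], 541.0, -163.8, 104.5, 46.7, -87.2)
([26.0, 177.0], 438.8, -282.0, 81.9, 45.0, -79.2)
```

View pics/w1c.png

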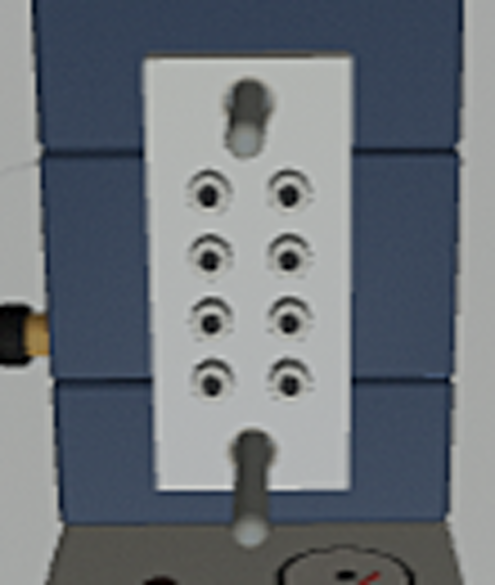

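The crop shows the pin tips at about (246,140) and (250,530), which gives a second check on the station pose.

```bash
python3 - <<'E'
from h import *
im=shot("wrist")
P=onplane(im,[(269.3,175.6),(270.2,262.3)],.085); print(P,P.mean(0)); d=P[1]-P[0]; print(np.linalg.norm(d),np.degrees(np.arctan2(d[1],d[0])))
delta([.4852,.0100,.09],-3.0)
E
```

```text
[[0.44343585 0.01306308 0.085     ]
 [0.52767873 0.00819138 0.085     ]] [0.48555729 0.01062723 0.085     ]
0.08438362541624887 -3.309683889899105
pos [0.4628 0.0172 0.2314] yaw -3.59 delta cm [-2.28 -0.58 14.14] roll -0.59
```

Request:
send_rows(
  steps=[1, -1.1, -0.3, 2, -0.5, 1, -1.2, -0.35, 2, 0, 1, 0, 0, 3, 0, 1, 0, 0, 3, 0, 1, 0, 0, 3, 0, 1, 0, 0, 3, 0, 1, 0, 0, 2, 0, 1, 0, 0, 1.5, 0, 1, 0, 0, 0, 0],
  newtons=40,
)

```text
clock: 3.55
position: [0.4838, 0.0096, 0.0346]
ee_rot: [-0.002, 0.027, 1.0, 0.0]
contact_force: [-0.6, -0.3, -0.1]
width: 0.0855
gripper_force: 0.0
```

```bash
python3 - <<'E'
from h import *
delta([.4853,.0103,.028],-3.1)
E
```

```text
pos [0.4838 0.0096 0.0346] yaw -3.08 delta cm [-0.15  0.08  0.65] roll 0.02
```

Request:
send_rows(
  steps=[1, -0.15, 0.08, 0.3, 0, 1, 0, 0, 0.3, 0, -1, 0, 0, 0, 0, -1, 0, 0, 0, 0, -1, 0, 0, 0, 0, -1, 0, 0, 0, 0, -1, 0, 0, 0, 0, -1, 0, 0, 0, 0, -1, 0, 0, 0, 0],
)

```text
clock: 4.45
position: [0.4875, 0.0098, 0.0311]
ee_rot: [0.001, 0.027, 1.0, -0.0]
contact_force: [-2.0, 0.4, 5.5]
width: 0.0449
gripper_force: 41.2
```

Request:
send_rows(
  steps=[-1, 0, 0, -0.5, 0, -1, 0, 0, -1, 0, -1, 0, 0, -1, 0, -1, 0, 0, -1, 0, -1, 0, 0, -1.5, 0, -1, 0, 0, -1.5, 0, -1, 0, 0, -1.5, 0, -1, 0, 0, -1.5, 0, -1, 0, 0, -1, 0, -1, 0, 0, 0, 0],
)

```text
clock: 5.45
position: [0.4882, 0.0097, 0.1371]
ee_rot: [0.002, 0.027, 1.0, -0.0]
contact_force: [0.3, -0.5, -0.6]
width: 0.0452
gripper_force: 41.3
```

```bash
python3 - <<'E'
from h import *
s=get_state(); print(s["qpos"].round(3),s["width"],s["contact_force"])
y=np.radians(-3.1); c=np.array([.4853,.0103]); h=c+.111*np.array([np.cos(y),np.sin(y)]); print(h)
delta([*h,.135],-93.1)
shot("wrist","w2.png")
E
```

```text
[-0.123  0.22   1.836  0.     1.082 -1.64 ] 0.04517101545311021 [ 0.28089986 -0.45346021 -0.57830166]
[0.59613757 0.00429725]
pos [0.4882 0.0097 0.1371] yaw -3.07 delta cm [-10.81   0.04   0.25] roll 90.03
```

View pics/w2.png

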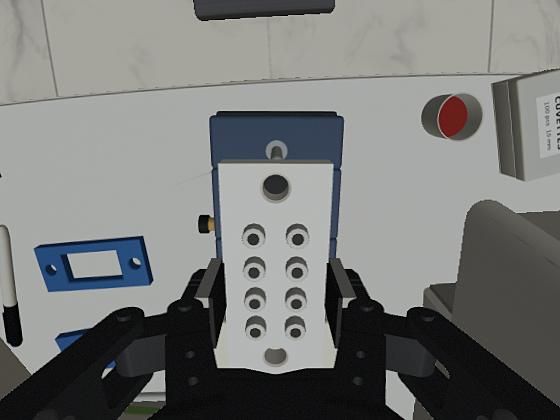

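The cover is held level between the pads, with both holes visible at (275,187) and (275,355). I'll move it above the housing and turn it crosswise.

Request:
send_rows(
  steps=[-1, -2, 0, 0, 8.5, -1, 0, 0, 0, 8.5, -1, 0, 0, 0, 8.5, -1, 0, 0, 0, 8.5, -1, 0, 0, 0, 8.5, -1, 0, 0, 0, 8.5, -1, 0, 0, 0, 8.5, -1, 0, 0, 0, 8.5, -1, 0, 0, 0, 8.5, -1, 0, 0, 0, 8.5, -1, 0, 0, 0, 5, -1, 0, 0, 0, 0],
)

```text
clock: 6.7
position: [0.5063, 0.0088, 0.1343]
ee_rot: [-0.001, 0.726, 0.688, -0.001]
contact_force: [0.2, -0.1, -2.1]
width: 0.0456
gripper_force: 27.2
```

```bash
python3 - <<'E'
from h import *
delta([.5955,.0043,.083],-93.1)
E
```

```text
pos [0.5063 0.0088 0.1343] yaw -93.05 delta cm [0.02 8.95 5.12] roll 0.05
```

Request:
send_rows(
  steps=[-1, 0, 0, 0, 0, -1, 0, 0, 0, 0, -1, 0, 2, 0, 0, -1, 0, 2, 0, 0, -1, 0, 2, 0, 0, -1, 0, 1.5, 0, 0, -1, 0, 1.4, 0, 0, -1, 0, 0, 0, 0, -1, 0, 0, 0, 0],
  newtons=60,
)

```text
clock: 7.6
position: [0.5952, 0.0041, 0.1348]
ee_rot: [-0.001, 0.726, 0.688, -0.001]
contact_force: [0.7, 0.2, -0.8]
width: 0.0439
gripper_force: 65.4
```

```bash
python3 - <<'E'
from h import *
delta([.5955,.0043,.083],-93.1)
shot("wrist","w3.png")
E
```

```text
pos [0.5952 0.0041 0.1348] yaw -93.04 delta cm [0.02 0.04 5.18] roll 0.06
```

View pics/w3.png

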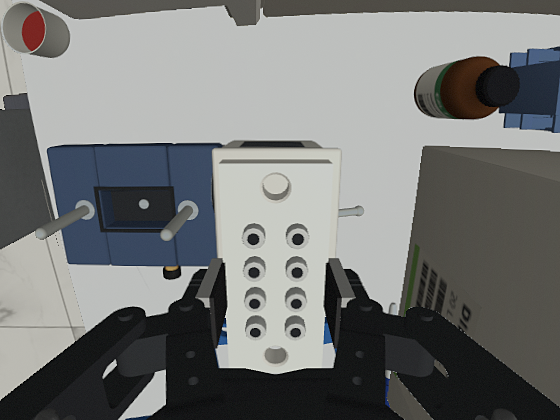

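The wrist view shows the cover still held, the lever sticking out behind the housing with its knob at about (360,211), and the brown bottle well clear at (465,88).

```bash
python3 - <<'E'
from h import *
im=shot("wrist")
y=np.radians(-3.1); c=np.array([.4853,.0103]); ex=np.array([np.cos(y),np.sin(y)])
for x,z in((.175,.061),(.175,.031),(.144,.0496),(.144,.0424)): print(z,proj(im,[[*(c+x*ex),z]]))
for p,z in(((.042),.086),(-.042,.086)): print(proj(im,[[*(c+p*ex),z]]))
for z in (.0,): print("bottle",onplane(im,[(465,88)],.05))
E
```

```text
0.061 [[369.00650382 221.82319186]]
0.031 [[358.73176046 209.57811452]]
0.0496 [[322.53961229 216.79355951]]
0.0424 [[321.23330783 213.85282475]]
[[167.24077865 234.27427234]]
[[ 41.56696069 233.30265696]]
bottle [[0.7268186  0.08829201 0.05      ]]
```

Request:
send_rows(
  steps=[-1, 0, 0, 1.5, 0, -1, 0, 0, 1.5, 0, -1, 0, 0, 1, 0, -1, 0, 0, 0.5, 0, -1, 0, 0, 0.3, 0, -1, 0, 0, 0.2, 0, -1, 0, 0, 0, 0],
)

```text
clock: 8.4
position: [0.596, 0.004, 0.0855]
ee_rot: [0.0, 0.726, 0.688, 0.0]
contact_force: [0.6, 0.1, -1.6]
width: 0.0437
gripper_force: 65.5
```

Request:
send_rows(
  steps=[-1, 0, 0, 0.15, 0, -1, 0, 0, 0.15, 0, -1, 0, 0, 0.15, 0, -1, 0, 0, 0, 0],
)

```text
clock: 8.8
position: [0.596, 0.004, 0.0813]
ee_rot: [0.0, 0.726, 0.688, 0.0]
contact_force: [-0.8, -0.6, 2.3]
width: 0.0444
gripper_force: 65.8
```

Request:
send_rows(
  steps=[0.3, 0, 0, 0, 0, 0.5, 0, 0, 0, 0, 0.7, 0, 0, 0, 0, 0.7, 0, 0, -1, 0, 1, 0, 0, -2, 0, 1, 0, 0, -2, 0, 1, 0, 0, -2, 0, 1, 0, 0, -2, 0, 1, 0, 0, 0, 0],
)

```text
clock: 9.7
position: [0.5981, 0.0038, 0.1745]
ee_rot: [0.003, 0.726, 0.688, 0.002]
contact_force: [0.5, 0.2, 0.3]
width: 0.0853
gripper_force: 0.0
```

```bash
python3 - <<'E'
from loc import *
im=shot("wrist","w4.png")
whiterect(im,.092,(150,100,400,400))
for n in ("scene","side"):
    im=shot(n)
    for f in frames(im)[:4]: print(f)
delta([.54,-.1645,.15],-87.2+180-180)
E
```

```text
((590.8389892578125, -31.616348266601562), (236.46885681152344, 180.404541015625), 86.48587036132812)
([345.0, 278.0], 437.6, -294.3, 101.0, 45.5, -79.6)
([318.0, 244.0], 537.4, -165.0, 99.9, 46.4, -87.7)
([326.0, 223.0], 630.4, -170.5, 99.8, 46.4, -79.3)
([303.0, 290.0], 434.3, -297.6, 105.4, 48.2, -77.2)
([301.0, 257.0], 536.0, -169.1, 106.4, 46.7, -83.8)
([326.0, 248.0], 625.3, -174.6, 104.4, 50.0, -79.2)
([205.0, 127.0], 982.4, 1227.3, 1180.5, 199.4, 59.0)
pos [0.5953 0.004  0.1702] yaw -93.07 delta cm [-17.13  -4.62   2.03] roll -5.87
```

View pics/w4.png

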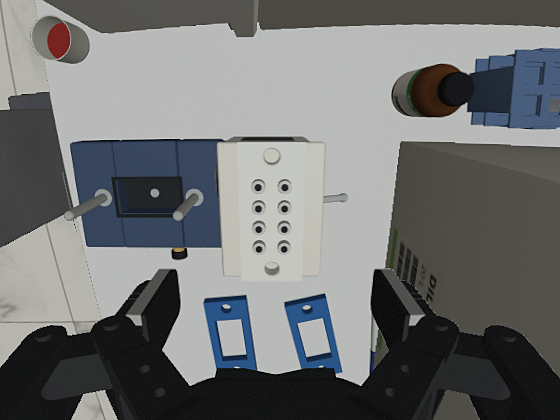

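The cover lies flat and crosswise on the housing at (270,208). Two frames are visible at (230,335) and (313,335). I'll go to the first one.

Request:
send_rows(
  steps=[1, -2, -0.8, 0, -6, 1, -2, -0.8, 0, 0, 1, -2, -0.6, 0, 0, 1, -2, -0.6, 0, 0, 1, -2, -0.6, 0, 0, 1, -1.5, -0.4, 0, 0, 1, 0, 0, 0, 0],
)

```text
clock: 10.55
position: [0.5609, -0.1135, 0.1697]
ee_rot: [-0.001, 0.69, 0.724, -0.001]
contact_force: [-0.0, 0.8, 0.4]
width: 0.0858
gripper_force: 0.0
```

```bash
python3 - <<'E'
from loc import *
im=shot("wrist")
for f in frames(im): print(f)
delta([.54,-.1645,.05],-87.2)
E
```

```text
([179.0, 351.0], 459.3, -300.5, 80.3, 18.8, -79.7)
([346.0, 248.0], 634.4, -169.1, 104.3, 46.1, -79.4)
([253.0, 238.0], 540.7, -163.6, 103.7, 44.7, -87.2)
pos [ 0.5613 -0.1123  0.1699] yaw -87.17 delta cm [-5.13 -2.37 11.99] roll 0.03
```

Request:
send_rows(
  steps=[1, -2, -0.8, 2, 0, 1, -2, -0.8, 2, 0, 1, -1.1, -0.5, 2, 0, 1, 0, 0, 3, 0, 1, 0, 0, 3, 0, 1, 0, 0, 2, 0, 1, 0, 0, 1, 0, 1, 0, 0, 0, 0, 1, 0, 0, 0, 0],
)

```text
clock: 11.5
position: [0.5441, -0.1637, 0.0213]
ee_rot: [0.0, 0.689, 0.725, 0.0]
contact_force: [-0.1, -0.6, 0.4]
width: 0.0857
gripper_force: 0.0
```

```bash
python3 - <<'E'
from h import *
delta([.5407,-.1636,.004],-87.2)
E
```

```text
pos [ 0.5441 -0.1637  0.0213] yaw -87.04 delta cm [ 0.03 -0.35  1.73] roll 0.16
```

Request:
send_rows(
  steps=[1, 0, -0.35, 1, 0, 1, 0, 0, 0.7, 0, 1, 0, 0, 0, 0, -1, 0, 0, 0, 0, -1, 0, 0, 0, 0, -1, 0, 0, 0, 0, -1, 0, 0, 0, 0, -1, 0, 0, 0, 0, -1, 0, 0, 0, 0, -1, 0, 0, 0, 0],
  newtons=50,
)

```text
clock: 12.5
position: [0.5403, -0.1644, 0.0046]
ee_rot: [0.001, 0.689, 0.725, 0.0]
contact_force: [-0.4, 0.0, 5.4]
width: 0.0437
gripper_force: 50.5
```

Request:
send_rows(
  steps=[-1, 0, 0, -1, 0, -1, 0, 0, -2, 0, -1, 0, 0, -3, 0, -1, 0, 0, -3, 0, -1, 0, 0, -3, 0, -1, 2, -0.7, 0, 0, -1, 3, -0.8, 0, 0, -1, 3, -0.8, 0, 0, -1, 3, -0.8, 0, 0, -1, 3, -0.8, 0, 0, -1, 3, -0.7, 0, 0, -1, 0, 0, 0, 0],
)

```text
clock: 13.7
position: [0.4818, 0.007, 0.123]
ee_rot: [-0.002, 0.688, 0.726, -0.001]
contact_force: [0.2, -0.4, -0.9]
width: 0.0435
gripper_force: 51.0
```

Request:
send_rows(
  steps=[-1, 0, 0, 0, -8.5, -1, 0, 0, 0, -8.5, -1, 0, 0, 0, -8.5, -1, 0, 0, 0, -8.5, -1, 0, 0, 0, -8.5, -1, 0, 0, 0, -8.5, -1, 0, 0, 0, -8.5, -1, 0, 0, 0, -8.5, -1, 0, 0, 0, -8.5, -1, 0, 0, 0, -7.5, -1, 0, 0, 0, 0, -1, 0, 0, 0, 0],
)

```text
clock: 14.9
position: [0.4848, 0.0031, 0.1234]
ee_rot: [-0.0, 0.028, 1.0, 0.0]
contact_force: [-0.2, 0.4, -0.6]
width: 0.0435
gripper_force: 51.0
```

```bash
python3 - <<'E'
from loc import *
s=get_state(); print(s["width"],s["gripper_force"])
delta([.4853,.0103,.125],-3.1)
im=shot("wrist","w5.png")
zt=tool()[2,3]+.0055
for f in frames(im,zt): print(f)
E
```

```text
0.04345271769655049 50.983861684799194
pos [0.4848 0.0031 0.1234] yaw -3.23 delta cm [-0.01  0.72 -0.16] roll -0.13
([279.0, 253.0], 484.3, 2.9, 106.1, 46.7, -3.5)
```

View pics/w5.png

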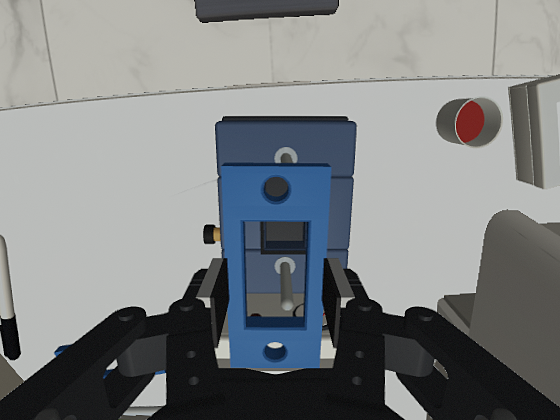

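The held frame is level, with holes at (276,188) and (276,351). The pins are seen beyond it at (286,155) and (286,300).

```bash
cat >> loc.py <<'E'
def holes(im,z,win):  # dark/bright holes inside held blue frame -> centroid of child contours
    hsv=cv2.cvtColor(im["color"],cv2.COLOR_RGB2HSV); m=cv2.inRange(hsv,(100,150,60),(125,255,255))
    cs,hi=cv2.findContours(m,cv2.RETR_CCOMP,cv2.CHAIN_APPROX_NONE)
    for c,h in zip(cs,hi[0]):
        if h[3]>=0 and cv2.contourArea(c)>60:
            b=cv2.boundingRect(c); p=(b[0]+b[2]/2-.5,b[1]+b[3]/2-.5); print(b,onplane(im,[p],z).round(4))
E
python3 - <<'E'
from loc import *
im=shot("wrist"); z=tool()[2,3]+.0055
holes(im,z,0)
print(onplane(im,[(276,188),(276,351)],z)); 
T=tool(); print(T[:3,3]+T[:3,0]*.042, T[:3,3]-T[:3,0]*.042)
E
```

```text
(265, 341, 21, 19) [[5.262e-01 4.000e-04 1.291e-01]]
(235, 306, 10, 26) [[ 0.5063 -0.0159  0.1291]]
(242, 220, 67, 108) [[0.4827 0.0028 0.1291]]
(263, 176, 27, 26) [[0.4425 0.0055 0.1291]]
[[0.44223899 0.00549995 0.1290802 ]
 [0.52682816 0.00084726 0.1290802 ]]
[0.44303639 0.00552575 0.12360115] [0.52690732 0.00087126 0.12355925]
```

Request:
send_rows(
  steps=[-1, -0.04, 0.72, 0, 0, -1, 0, 0, 1, 0, -1, 0, 0, 1, 0, -1, 0, 0, 0, 0, -1, 0, 0, 0, 0],
)

```text
clock: 15.5
position: [0.4855, 0.0105, 0.1031]
ee_rot: [-0.001, 0.027, 1.0, 0.0]
contact_force: [-0.3, 0.0, -0.2]
width: 0.0437
gripper_force: 51.0
```

```bash
python3 - <<'E'
from loc import *
delta([.4857,.0104,.034],-3.1)
im=shot("wrist"); z=tool()[2,3]+.0055
holes(im,z,0)
b=im["color"][120:400,180:380]; cv2.imwrite("pics/w6.png",cv2.resize(b[:,:,::-1],None,fx=2,fy=2))
E
```

```text
pos [0.4855 0.0105 0.1031] yaw -3.07 delta cm [-0.03 -0.01  6.91] roll 0.03
(266, 341, 20, 18) [[0.5261 0.0081 0.109 ]]
(249, 340, 18, 8) [[ 0.5219 -0.0007  0.109 ]]
(230, 305, 15, 29) [[ 0.5069 -0.0097  0.109 ]]
(243, 220, 66, 108) [[0.4831 0.0104 0.109 ]]
(263, 175, 26, 27) [[0.4427 0.0125 0.109 ]]
```

View pics/w6.png

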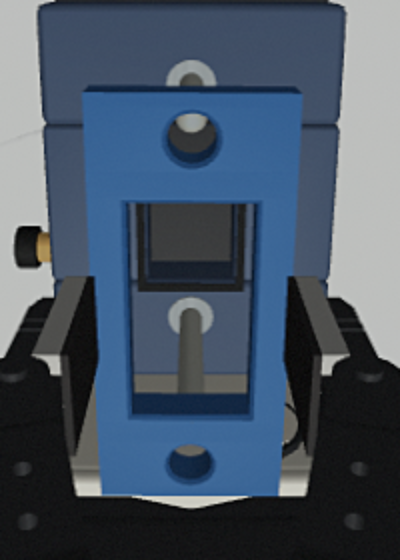

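The pins line up with the frame's holes, the front one showing through the hole at (190,138). Lowering.

Request:
send_rows(
  steps=[-1, 0, 0, 0.6, 0, -1, 0, 0, 0.6, 0, -1, 0, 0, 0.6, 0, -1, 0, 0, 0.6, 0, -1, 0, 0, 0, 0],
)

```text
clock: 16.05
position: [0.4852, 0.0105, 0.0788]
ee_rot: [-0.001, 0.027, 1.0, 0.0]
contact_force: [-0.4, 0.4, -0.6]
width: 0.0431
gripper_force: 51.0
```

Both holes are threaded (underside about 78 mm, below the tips) with no force.

Request:
send_rows(
  steps=[-1, 0, 0, 1, 0, -1, 0, 0, 1, 0, -1, 0, 0, 1, 0, -1, 0, 0, 0.6, 0, -1, 0, 0, 0.4, 0, -1, 0, 0, 0.2, 0, -1, 0, 0, 0, 0],
)

```text
clock: 16.75
position: [0.486, 0.0104, 0.0376]
ee_rot: [-0.0, 0.027, 1.0, 0.0]
contact_force: [-0.1, 0.3, -1.1]
width: 0.0438
gripper_force: 51.0
```

Request:
send_rows(
  steps=[-1, 0, 0, 0.2, 0, -1, 0, 0, 0.2, 0, -1, 0, 0, 0, 0],
)

```text
clock: 17.05
position: [0.4864, 0.0104, 0.0346]
ee_rot: [0.001, 0.027, 1.0, -0.0]
contact_force: [-0.8, 0.3, 3.3]
width: 0.0437
gripper_force: 51.6
```

Request:
send_rows(
  steps=[0.3, 0, 0, 0, 0, 0.6, 0, 0, 0, 0, 0.7, 0, 0, -0.5, 0, 0.7, 0, 0, -2, 0, 1, 0, 0, -3, 0, 1, 0, 0, -3, 0, 1, 0, 0, -3, 0, 1, 0, 0, -2, 0, 1, -2, -1.5, 0, 0, 1, -2, -1.5, 0, 0, 1, -2.5, -2, 0, 0, 1, -2.5, -2, 0, 0],
)

```text
clock: 18.25
position: [0.5727, -0.0648, 0.1692]
ee_rot: [0.0, 0.027, 1.0, 0.0]
contact_force: [-0.4, 1.1, 1.2]
width: 0.0854
gripper_force: 0.0
```

Request:
send_rows(
  steps=[1, -2.5, -2, 0, 0, 1, -2, -1.6, 0, 0, 1, -2, -1.6, 0, 8.5, 1, 0, 0, 0, 8.5, 1, 0, 0, 0, 8.5, 1, 0, 0, 0, 8.5, 1, 0, 0, 0, 8.5, 1, 0, 0, 0, 8.5, 1, 0, 0, 0, 8.5, 1, 0, 0, 0, 8.5, 1, 0, 0, 0, 8.5, 1, 0, 0, 0, 0],
)

```text
clock: 19.45
position: [0.6341, -0.1197, 0.1689]
ee_rot: [-0.0, 0.64, 0.769, 0.0]
contact_force: [-0.5, 0.1, -0.2]
width: 0.0853
gripper_force: 0.0
```

```bash
python3 - <<'E'
from loc import *
im=shot("wrist")
for f in frames(im): print(f)
delta([.6344,-.1691,.05],-79.4)
E
```

```text
([323.0, 294.0], 703.6, -216.5, 51.7, 7.8, -86.5)
([73.0, 302.0], 440.8, -278.6, 83.2, 51.2, -79.3)
([266.0, 238.0], 634.2, -168.7, 104.5, 44.9, -79.3)
([125.0, 22.0], 471.7, 9.6, 120.3, 42.4, -1.6)
pos [ 0.6342 -0.1196  0.1689] yaw -79.4 delta cm [-4.87 -0.88 11.89] roll 0.0
```

```bash
python3 - <<'E'
from loc import *
im=shot("wrist","w7.png")
E
```

```text
(no output)
```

View pics/w7.png

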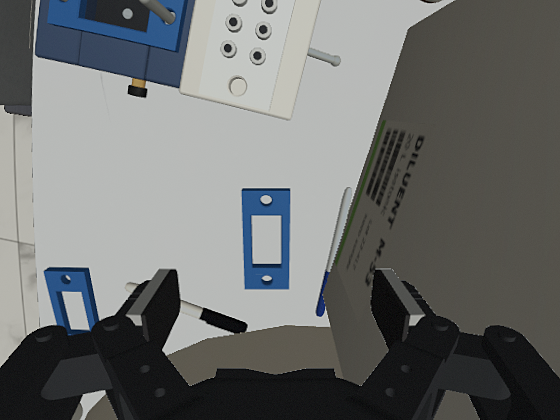

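The frame is at (266,238) with the pen at (335,250), and the diluent box's foot runs from (385,120) to (338,260). The marker is at (190,305). I'll check the clearance on the far side.

```bash
python3 - <<'E'
from loc import *
im=shot("wrist")
print(onplane(im,[(385,120),(338,260),(348,190),(320,312),(328,250)],.003).round(3))
print(onplane(im,[(245,325),(130,285)],.006).round(3), onplane(im,[(290,326)],0))
E
```

```text
[[ 0.721 -0.035  0.003]
 [ 0.711 -0.179  0.003]
 [ 0.703 -0.105  0.003]
 [ 0.707 -0.243  0.003]
 [ 0.698 -0.17   0.003]]
[[ 0.629 -0.272  0.006]
 [ 0.502 -0.247  0.006]] [[ 0.67901654 -0.2681819   0.        ]]
```

Request:
send_rows(
  steps=[0.4, -2, -0.4, 1, 0, 0.4, -2, -0.48, 2, 0, 0.4, -0.83, 0, 2, 0, 0.4, 0, 0, 2, 0, 0.4, 0, 0, 2, 0, 0.4, 0, 0, 2, 0, 0.4, 0, 0, 1, 0, 0.4, 0, 0, 1, 0, 0.4, 0, 0, 0.5, 0, 0.4, 0, 0, 0, 0, 0.4, 0, 0, 0, 0],
)

```text
clock: 20.7
position: [0.6349, -0.1689, 0.0344]
ee_rot: [0.001, 0.64, 0.769, 0.0]
contact_force: [0.1, -1.1, 0.7]
width: 0.0596
gripper_force: 0.0
```

```bash
python3 - <<'E'
from loc import *
delta([.6342,-.1687,.0045],-79.35)
for f in frames(shot("wrist")): print(f)
E
```

```text
pos [ 0.6349 -0.1689  0.0344] yaw -79.55 delta cm [ 0.03 -0.07  2.99] roll -0.2
([3.0, 369.0], 470.0, -293.0, 45.7, 10.0, 81.7)
([274.0, 242.0], 634.3, -169.8, 103.9, 46.0, -79.5)
```

Request:
send_rows(
  steps=[0.4, -0.08, -0.06, 1.5, 0, 0.4, 0, 0, 1.0, 0, 0.4, 0, 0, 0.5, 0, 0.4, 0, 0, 0, 0, -1, 0, 0, 0, 0, -1, 0, 0, 0, 0, -1, 0, 0, 0, 0, -1, 0, 0, 0, 0, -1, 0, 0, 0, 0, -1, 0, 0, 0, 0],
)

```text
clock: 21.75
position: [0.6345, -0.1698, 0.0045]
ee_rot: [0.001, 0.64, 0.768, 0.0]
contact_force: [0.1, -0.4, 4.3]
width: 0.0437
gripper_force: 51.5
```

Request:
send_rows(
  steps=[-1, 0, 0, -1, 0, -1, 0, 0, -2, 0, -1, 0, 0, -3, 0, -1, 0, 0, -3, 0, -1, 0, 0, -3, 0, -1, 0, 0, -1, 0, -1, 2.4, -1.3, 0, 0, -1, 3, -1.7, 0, 0, -1, 3, -1.7, 0, 0, -1, 3, -1.7, 0, 0, -1, 3, -1.7, 0, 0, -1, 3, -1.7, 0, 0],
)

```text
clock: 22.95
position: [0.504, -0.0152, 0.1327]
ee_rot: [-0.001, 0.64, 0.768, -0.0]
contact_force: [0.3, 0.3, -0.6]
width: 0.0437
gripper_force: 51.0
```

Request:
send_rows(
  steps=[-1, 3, -1.5, 0, 0, -1, 0, 0, 0, -8.5, -1, 0, 0, 0, -8.5, -1, 0, 0, 0, -8.5, -1, 0, 0, 0, -8.5, -1, 0, 0, 0, -8.5, -1, 0, 0, 0, -8.5, -1, 0, 0, 0, -8.5, -1, 0, 0, 0, -8.5, -1, 0, 0, 0, -8.4, -1, 0, 0, 0, 0, -1, 0, 0, 0, 0],
)

```text
clock: 24.15
position: [0.4852, 0.0106, 0.1332]
ee_rot: [-0.001, 0.029, 1.0, 0.0]
contact_force: [0.6, -0.1, -0.0]
width: 0.0434
gripper_force: 51.0
```

```bash
python3 - <<'E'
from loc import *
print(get_state()["gripper_force"])
delta([.4857,.0104,.105],-3.1)
im=shot("wrist"); holes(im,tool()[2,3]+.0055,0)
T=tool(); print(T[:3,3]+T[:3,0]*.042, T[:3,3]-T[:3,0]*.042)
E
```

```text
50.972787737846375
pos [0.4852 0.0106 0.1332] yaw -3.34 delta cm [-0.05 -0.01  2.82] roll -0.24
(266, 341, 21, 19) [[0.5264 0.0082 0.1388]]
(235, 310, 10, 22) [[ 0.5076 -0.0086  0.1388]]
(243, 221, 66, 107) [[0.4832 0.0105 0.1388]]
(256, 220, 39, 31) [[0.4639 0.0114 0.1388]]
(262, 179, 27, 23) [[0.4434 0.0126 0.1388]]
(266, 151, 18, 13) [[0.4293 0.0132 0.1388]]
[0.44347261 0.01294456 0.13338214] [0.52733177 0.00808303 0.13329687]
```

Request:
send_rows(
  steps=[-1, -0.05, -0.01, 1, -0.24, -1, 0, 0, 1.5, 0, -1, 0, 0, 0.5, 0, -1, 0, 0, 0, 0, -1, 0, 0, 0.6, 0, -1, 0, 0, 0.6, 0, -1, 0, 0, 0.6, 0, -1, 0, 0, 0.6, 0, -1, 0, 0, 0, 0],
)

```text
clock: 25.1
position: [0.4856, 0.0105, 0.0789]
ee_rot: [-0.001, 0.026, 1.0, 0.0]
contact_force: [0.8, 1.5, -1.3]
width: 0.0435
gripper_force: 51.0
```

Threaded. I'll lower it onto the first frame; seating is expected at TCP ≈ 0.0446.

Request:
send_rows(
  steps=[-1, 0, 0, 1, 0, -1, 0, 0, 1, 0, -1, 0, 0, 0.7, 0, -1, 0, 0, 0.3, 0, -1, 0, 0, 0.2, 0, -1, 0, 0, 0.2, 0, -1, 0, 0, 0.15, 0, -1, 0, 0, 0, 0],
)

```text
clock: 25.9
position: [0.4866, 0.0104, 0.0445]
ee_rot: [0.0, 0.026, 1.0, 0.0]
contact_force: [0.8, -0.8, -0.9]
width: 0.0437
gripper_force: 51.0
```

Request:
send_rows(
  steps=[-1, 0, 0, 0.2, 0, -1, 0, 0, 0, 0],
)

```text
clock: 26.1
position: [0.4867, 0.0104, 0.0443]
ee_rot: [0.001, 0.025, 1.0, -0.0]
contact_force: [-3.8, 1.0, 15.2]
width: 0.0436
gripper_force: 52.9
```

Request:
send_rows(
  steps=[0.3, 0, 0, 0, 0, 0.6, 0, 0, 0, 0, 0.7, 0, 0, -0.5, 0, 0.7, 0, 0, -2, 0, 1, 0, 0, -3, 0, 1, 0, 0, -3, 0, 1, 0, 0, -3, 0, 1, 0, 0, -1, 0, 1, 0.5, -3, 0, 0, 1, 0.5, -4, 0, 0, 1, 0.5, -4, 0, 0, 1, 0.5, -4, 0, 0],
)

```text
clock: 27.3
position: [0.4578, -0.1394, 0.1665]
ee_rot: [-0.001, 0.025, 1.0, 0.0]
contact_force: [0.7, 0.5, -0.5]
width: 0.0851
gripper_force: 0.0
```

Request:
send_rows(
  steps=[1, 0.5, -4, 0, 0, 1, 0.5, -4, 0, 0, 1, 0, -2, 0, 8.5, 1, 0, 0, 0, 8.5, 1, 0, 0, 0, 8.5, 1, 0, 0, 0, 8.5, 1, 0, 0, 0, 8.5, 1, 0, 0, 0, 8.5, 1, 0, 0, 0, 8.5, 1, 0, 0, 0, 8.5, 1, 0, 0, 0, 8.5, 1, 0, 0, 0, 0],
)

```text
clock: 28.5
position: [0.4431, -0.2374, 0.1663]
ee_rot: [-0.001, 0.639, 0.769, -0.0]
contact_force: [-0.2, -0.1, -0.5]
width: 0.0854
gripper_force: 0.0
```

```bash
python3 - <<'E'
from loc import *
im=shot("wrist","w8.png")
for f in frames(im): print(f)
delta([.441,-.2925,.0045],-79.4)
E
```

```text
([262.0, 245.0], 440.7, -293.1, 102.9, 45.1, -79.2)
([533.0, 221.0], 703.9, -216.4, 52.6, 6.3, -88.4)
pos [ 0.4432 -0.2375  0.1664] yaw -79.26 delta cm [-5.39 -1.22 16.19] roll 0.14
```

View pics/w8.png

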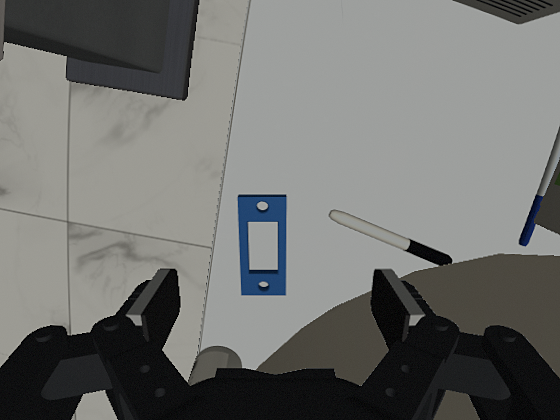

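The frame is clear on the bench at (262,245). A round grey object near (218,360) is probably a bottle, so I'll check its distance.

```bash
python3 - <<'E'
from loc import *
im=shot("scene")
print(onplane(im,[(391,301),(395,285)],.0),onplane(im,[(396,284)],.12),onplane(im,[(405,305)],.005))
hsv=cv2.cvtColor(im["color"],cv2.COLOR_RGB2HSV); m=cv2.inRange(hsv,(0,150,100),(8,255,255))|cv2.inRange(hsv,(172,150,100),(180,255,255))
for c in cv2.findContours(m,0,1)[0]:
    if cv2.contourArea(c)>10: p=c[:,0].mean(0); print(p,onplane(im,[p],.115))
E
```

```text
[[ 0.40978673 -0.46202492  0.        ]
 [ 0.47241991 -0.46296646  0.        ]] [[ 0.41369831 -0.45142468  0.12      ]] [[ 0.40820323 -0.50966932  0.005     ]]
[395.45833333 283.33333333] [[ 0.4180805  -0.44988621  0.115     ]]
[223.33333333 243.        ] [[0.37586234 0.12091623 0.115     ]]
```

Request:
send_rows(
  steps=[0.6, -2, -0.4, 2, 0, 0.6, -2, -0.4, 2, 0, 0.6, -1.45, -0.43, 2, 0, 0.6, 0, 0, 2, 0, 0.6, 0, 0, 2, 0, 0.6, 0, 0, 2, 0, 0.6, 0, 0, 1, 0, 0.6, 0, 0, 0, 0, 0.6, 0, 0, 0, 0],
)

```text
clock: 29.5
position: [0.4418, -0.2938, 0.0376]
ee_rot: [0.0, 0.639, 0.77, 0.0]
contact_force: [0.1, -0.1, 0.1]
width: 0.0686
gripper_force: 0.0
```

```bash
python3 - <<'E'
from loc import *
for f in frames(shot("wrist")): print(f)
delta([.4407,-.2931,.0045],-79.3)
E
```

```text
([273.0, 238.0], 440.6, -293.4, 104.1, 46.0, -79.4)
pos [ 0.4422 -0.2941  0.0381] yaw -79.39 delta cm [ 0.13 -0.13  3.35] roll -0.09
```

Request:
send_rows(
  steps=[0.6, 0.1, -0.13, 2, 0, 0.6, 0, 0, 1.0, 0, 0.6, 0, 0, 0.35, 0, 0.6, 0, 0, 0, 0, -1, 0, 0, 0, 0, -1, 0, 0, 0, 0, -1, 0, 0, 0, 0, -1, 0, 0, 0, 0, -1, 0, 0, 0, 0, -1, 0, 0, 0, 0, -1, 0, 0, 0, 0],
)

```text
clock: 30.65
position: [0.4406, -0.2933, 0.0048]
ee_rot: [0.001, 0.639, 0.769, 0.0]
contact_force: [-0.9, 0.9, 5.7]
width: 0.044
gripper_force: 50.4
```

Request:
send_rows(
  steps=[-1, 0, 0, -1, 0, -1, 0, 0, -2, 0, -1, 0, 0, -3, 0, -1, 0, 0, -3, 0, -1, 0, 0, -3.5, 0, -1, 2, 0.7, 0, 0, -1, 4, 1.4, 0, 0, -1, 4, 1.4, 0, 0, -1, 4, 1.4, 0, 0, -1, 4, 1.4, 0, 0, -1, 4, 1.4, 0, 0, -1, 4, 1.4, 0, 0],
)

```text
clock: 31.85
position: [0.4818, -0.0189, 0.1295]
ee_rot: [0.0, 0.639, 0.769, 0.0]
contact_force: [0.1, 0.6, -0.7]
width: 0.0437
gripper_force: 51.0
```

Request:
send_rows(
  steps=[-1, 3, 0.95, 0, 0, -1, 0, 0, 0, -8.5, -1, 0, 0, 0, -8.5, -1, 0, 0, 0, -8.5, -1, 0, 0, 0, -8.5, -1, 0, 0, 0, -8.5, -1, 0, 0, 0, -8.5, -1, 0, 0, 0, -8.5, -1, 0, 0, 0, -8.5, -1, 0, 0, 0, -8.3, -1, 0, 0, 0, 0, -1, 0, 0, 0, 0],
)

```text
clock: 33.05
position: [0.4856, 0.0107, 0.1291]
ee_rot: [0.0, 0.029, 1.0, 0.0]
contact_force: [-0.7, 0.6, 0.2]
width: 0.0439
gripper_force: 51.0
```

```bash
python3 - <<'E'
from loc import *
print(get_state()["gripper_force"])
delta([.4857,.0104,.105],-3.1)
im=shot("wrist"); holes(im,tool()[2,3]+.0055,0)
E
```

```text
50.96452474594116
pos [0.4856 0.0107 0.1291] yaw -3.3 delta cm [-0.01 -0.02  2.41] roll -0.2
(266, 340, 21, 19) [[0.5264 0.0084 0.1346]]
(235, 311, 10, 20) [[ 0.5082 -0.0085  0.1346]]
(245, 233, 63, 91) [[0.4859 0.0107 0.1346]]
(255, 220, 39, 32) [[0.4646 0.011  0.1346]]
(262, 183, 27, 19) [[0.4447 0.0126 0.1346]]
(266, 153, 17, 12) [[0.4303 0.013  0.1346]]
```

Request:
send_rows(
  steps=[-1, -0.05, -0.02, 1, -0.2, -1, 0, 0, 1, 0, -1, 0, 0, 0.5, 0, -1, 0, 0, 0, 0, -1, 0, 0, 0.6, 0, -1, 0, 0, 0.6, 0, -1, 0, 0, 0.6, 0, -1, 0, 0, 0.6, 0, -1, 0, 0, 0, 0],
)

```text
clock: 34.0
position: [0.4854, 0.0105, 0.0788]
ee_rot: [-0.001, 0.026, 1.0, 0.0]
contact_force: [0.5, -0.7, 0.7]
width: 0.0435
gripper_force: 51.0
```

Request:
send_rows(
  steps=[-1, 0, 0, 1, 0, -1, 0, 0, 0.8, 0, -1, 0, 0, 0.4, 0, -1, 0, 0, 0.2, 0, -1, 0, 0, 0.15, 0, -1, 0, 0, 0, 0],
)

```text
clock: 34.6
position: [0.4859, 0.0105, 0.0549]
ee_rot: [-0.0, 0.026, 1.0, 0.0]
contact_force: [-2.5, 0.5, 3.8]
width: 0.0434
gripper_force: 51.6
```

Request:
send_rows(
  steps=[0.3, 0, 0, 0, 0, 0.6, 0, 0, 0, 0, 0.7, 0, 0, -0.5, 0, 0.7, 0, 0, -2, 0, 1, 0, 0, -3, 0, 1, 0, 0, -3, 0, 1, 0, 0, -3, 0, 1, -3, 0, 0, 8.5, 1, 0, 0, 0, 8.5, 1, 0, 0, 0, 8.5, 1, 0, 0, 0, 8.5, 1, 0, 0, 0, 8.5],
)

```text
clock: 35.8
position: [0.5162, 0.0089, 0.1696]
ee_rot: [0.0, 0.389, 0.921, 0.0]
contact_force: [-0.8, -0.8, -0.3]
width: 0.0859
gripper_force: 0.0
```

Request:
send_rows(
  steps=[1, 0, 0, 0, 8.5, 1, 0, 0, 0, 8.5, 1, 0, 0, 0, 8.5, 1, 0, 0, 0, 8.5, 1, 0, 0, 0, 8.5, 1, 0, 0, 0, 5, 1, 0, 2, 0, 0, 1, 3, 2, 0, 0, 1, 0, 2, 0, 0, 1, 0, 2, 0, 0, 1, 0, 0, 0, 0, 1, 0, 0, 0, 0],
)

```text
clock: 37.0
position: [0.597, 0.0348, 0.1691]
ee_rot: [-0.001, 0.725, 0.689, -0.0]
contact_force: [0.3, 0.0, -0.4]
width: 0.0853
gripper_force: 0.0
```

```bash
python3 - <<'E'
from loc import *
delta([.596,.004,.13],-93.1)
im=shot("wrist","w9.png"); 
hsv=cv2.cvtColor(im["color"],cv2.COLOR_RGB2HSV)
for t in (170,185,195,205,215,225):
    m=((hsv[:,:,2]>=t)&(hsv[:,:,1]<45)).astype(np.uint8)*255
    for c in cv2.findContours(m,0,1)[0]:
        if 3000<cv2.contourArea(c)<30000: r=cv2.minAreaRect((onplane(im,cv2.convexHull(c)[:,0],.092)[:,:2]*1000).astype(np.float32)); print(t,cv2.boundingRect(c),r)
E
```

```text
pos [0.597  0.0348 0.1691] yaw -92.93 delta cm [-3.08  0.07  3.91] roll 0.17
170 (0, 238, 76, 89) ((399.062255859375, -9.162528991699219), (60.399105072021484, 77.29133605957031), 0.004377346485853195)
185 (225, 188, 104, 132) ((596.0787353515625, 6.134063720703125), (104.44083404541016, 71.55207824707031), 86.99713134765625)
```

View pics/w9.png

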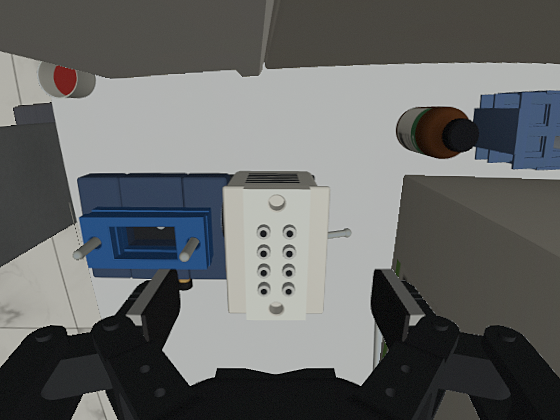

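The three frames lie stacked on the pins at (145,240). The cover is on the housing with holes at (277,202) and (277,308).

```bash
python3 - <<'E'
from loc import *
im=shot("wrist")
P=onplane(im,[(277,202),(277,308)],.092); d=P[0]-P[1]; print(P,P.mean(0),np.linalg.norm(d),np.degrees(np.arctan2(d[1],d[0])))
delta([*P.mean(0)[:2],.0815],-93.1)
E
```

```text
[[ 0.59837453  0.04830134  0.092     ]
 [ 0.59422208 -0.03602733  0.092     ]] [0.5962983 0.006137  0.092    ] 0.08443084766564092 87.18095927616945
pos [0.5963 0.0348 0.1692] yaw -92.93 delta cm [-2.86  0.16  8.77] roll 0.17
```

Request:
send_rows(
  steps=[1, -1.5, 0.1, 2, 0, 1, -1.36, 0.05, 2, 0, 1, 0, 0, 2, 0, 1, 0, 0, 1.5, 0, 1, 0, 0, 1, 0, 1, 0, 0, 0, 0, -1, 0, 0, 0, 0, -1, 0, 0, 0, 0, -1, 0, 0, 0, 0, -1, 0, 0, 0, 0, -1, 0, 0, 0, 0, -1, 0, 0, 0, 0],
)

```text
clock: 38.3
position: [0.5984, 0.0062, 0.0857]
ee_rot: [0.001, 0.725, 0.689, 0.001]
contact_force: [-0.7, 0.7, 6.2]
width: 0.0439
gripper_force: 51.1
```

Request:
send_rows(
  steps=[-1, 0, 0, 0, 0, -1, 0, 0, 0, 0],
)

```text
clock: 38.5
position: [0.5984, 0.0061, 0.0857]
ee_rot: [0.001, 0.725, 0.689, 0.001]
contact_force: [-0.7, 0.3, 6.4]
width: 0.0436
gripper_force: 51.1
```

Request:
send_rows(
  steps=[-1, 0, 0, -1, 0, -1, 0, 0, -2, 0, -1, 0, 0, -2.5, 0, -1, 0, -2, 0, 0, -1, 0, -3, 0, 0, -1, 0, -3, 0, 0, -1, 0, -3, 0, -8.5, -1, 0, 0, 0, -8.5, -1, 0, 0, 0, -8.5, -1, 0, 0, 0, -8.5, -1, 0, 0, 0, -8.5, -1, 0, 0, 0, -8.5],
)

```text
clock: 39.7
position: [0.4875, 0.0118, 0.1397]
ee_rot: [0.0, 0.355, 0.935, 0.0]
contact_force: [-0.4, -0.5, -0.5]
width: 0.0439
gripper_force: 51.2
```

Request:
send_rows(
  steps=[-1, 0, 0, 0, -8.5, -1, 0, 0, 0, -8.5, -1, 0, 0, 0, -8.5, -1, 0, 0, 0, -8.5, -1, 0, 0, 0, -5, -1, 0, 0, 0, 0, -1, 0, 0, 0, 0],
)

```text
clock: 40.4
position: [0.4877, 0.0118, 0.1395]
ee_rot: [0.0, 0.026, 1.0, 0.0]
contact_force: [-0.7, 0.1, 0.1]
width: 0.0439
gripper_force: 51.2
```

```bash
python3 - <<'E'
from loc import *
print(get_state()["gripper_force"])
delta([.4857,.0104,.11],-3.1)
im=shot("wrist","w10.png"); T=tool(); z=T[2,3]+.0063
b=im["color"]; g=cv2.cvtColor(b,cv2.COLOR_RGB2GRAY)
for t in (110,130,150):
    m=(g<t).astype(np.uint8)*255; m[:, :235]=0; m[:,318:]=0
    for c in cv2.findContours(m,cv2.RETR_LIST,1)[0]:
        x,y,w,h=cv2.boundingRect(c)
        if 15<w<36 and 10<h<36 and (y<215 or y>335): print(t,(x,y,w,h),onplane(im,[(x+w/2-.5,y+h/2-.5)],z).round(4))
whiterect(im,z,(205,150,345,375))
E
```

```text
51.2387752532959
pos [0.4877 0.0118 0.1395] yaw -3.03 delta cm [ 0.19 -0.15  2.95] roll 0.07
110 (265, 346, 21, 15) [[0.5302 0.0091 0.1457]]
110 (263, 178, 25, 25) [[0.4456 0.0135 0.1457]]
130 (265, 346, 21, 16) [[0.5306 0.009  0.1457]]
130 (263, 178, 26, 25) [[0.4457 0.0137 0.1457]]
150 (265, 345, 23, 19) [[0.5309 0.0095 0.1457]]
150 (262, 178, 28, 28) [[0.4463 0.0137 0.1457]]
((489.50286865234375, 11.251819610595703), (61.09976577758789, 107.62858581542969), 86.9578857421875)
```

View pics/w10.png

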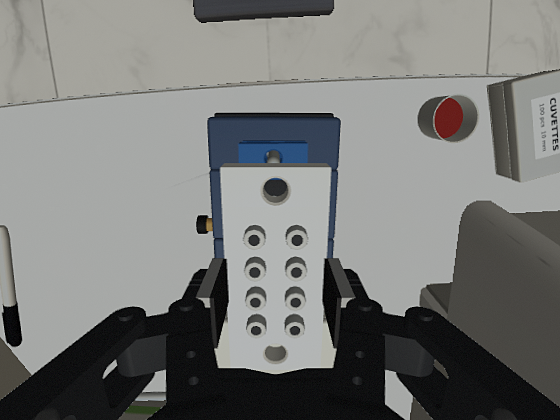

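The cover is level, with holes at (275,190) and (275,353). I'll correct the offset and lower it.

Request:
send_rows(
  steps=[-1, 0.3, -0.14, 0, 0, -1, 0, 0, 1.5, 0, -1, 0, 0, 1.4, 0, -1, 0, 0, 0, 0, -1, 0, 0, 0, 0],
)

```text
clock: 40.95
position: [0.4845, 0.0104, 0.1104]
ee_rot: [-0.0, 0.026, 1.0, 0.0]
contact_force: [0.1, -0.1, -1.0]
width: 0.044
gripper_force: 51.2
```

```bash
python3 - <<'E'
from loc import *
delta([.4846,.0106,.0843],-3.1)
E
```

```text
pos [0.4845 0.0104 0.1104] yaw -2.95 delta cm [-0.02  0.02  2.61] roll 0.15
```

Tip contact would show at TCP ≈ 0.094; I'll go slowly past it.

Request:
send_rows(
  steps=[-1, 0, 0, 0.8, 0, -1, 0, 0, 0.4, 0, -1, 0, 0, 0.4, 0, -1, 0, 0, 0.3, 0, -1, 0, 0, 0.3, 0, -1, 0, 0, 0, 0],
)

```text
clock: 41.55
position: [0.4843, 0.0106, 0.0879]
ee_rot: [-0.0, 0.026, 1.0, 0.0]
contact_force: [0.3, 0.1, -1.0]
width: 0.0442
gripper_force: 51.3
```

Request:
send_rows(
  steps=[-1, 0, 0, 0.6, 0, -1, 0, 0, 0.6, 0, -1, 0, 0, 0.4, 0, -1, 0, 0, 0.3, 0, -1, 0, 0, 0.2, 0, -1, 0, 0, 0, 0],
)

```text
clock: 42.15
position: [0.4844, 0.0105, 0.0669]
ee_rot: [-0.0, 0.026, 1.0, 0.0]
contact_force: [-1.2, -0.4, -0.8]
width: 0.0441
gripper_force: 51.3
```

Request:
send_rows(
  steps=[-1, 0, 0, 0.15, 0, -1, 0, 0, 0.15, 0, -1, 0, 0, 0, 0],
)

```text
clock: 42.45
position: [0.4849, 0.0105, 0.0657]
ee_rot: [0.001, 0.026, 1.0, -0.0]
contact_force: [-3.2, 0.6, 9.7]
width: 0.0437
gripper_force: 52.3
```

Request:
send_rows(
  steps=[0.3, 0, 0, 0, 0, 0.6, 0, 0, 0, 0, 0.7, 0, 0, -0.5, 0, 0.7, 0, 0, -2, 0, 0.7, 0, 0, -3, 0, 0.7, 0, 0, -3, 0, 0, 0, 0, -2, 0, -1, -2, 0, 0, 0, -1, -3, 0, 0, 0, -1, -3, 0, 0, 0, -1, -3, 0, 0, 0, -1, -3, 0, 0, 0],
  newtons=20,
)

```text
clock: 43.65
position: [0.6256, 0.0033, 0.1694]
ee_rot: [0.0, 0.026, 1.0, 0.0]
contact_force: [0.6, -0.0, -0.5]
width: 0.0
gripper_force: 0.0
```

Request:
send_rows(
  steps=[-1, -3, 0, 0, 0, -1, 0, 0, 0, 0, -1, 0, 0, 0, 0, -1, 0, 0, 0, 0],
)

```text
clock: 44.05
position: [0.6532, 0.002, 0.1691]
ee_rot: [-0.001, 0.026, 1.0, 0.0]
contact_force: [-0.4, 0.2, 0.6]
width: 0.0001
gripper_force: 0.0
```

```bash
python3 - <<'E'
from loc import *
print(get_state()["width"])
delta([.655,.0011,.075],-3.1)
im=shot("side"); print(frames(im)[:3]); shot("scene","s2.png")
y=np.radians(-3.1); c=np.array([.4853,.0103]); ex=np.array([np.cos(y),np.sin(y)])
E
```

```text
9.686783957757107e-05
pos [0.6532 0.002  0.1691] yaw -2.92 delta cm [-0.2  -0.08  9.41] roll 0.18
[([205.0, 127.0], 982.4, 1227.3, 1180.5, 199.4, 59.0)]
```

Request:
send_rows(
  steps=[-1, -0.2, -0.08, 2, 0, -1, 0, 0, 2, 0, -1, 0, 0, 2, 0, -1, 0, 0, 2, 0, -1, 0, 0, 1.4, 0, -1, 0, 0, 0, 0, -1, 0, 0, 0, 0],
)

```text
clock: 44.85
position: [0.6564, 0.0009, 0.0758]
ee_rot: [0.0, 0.026, 1.0, 0.0]
contact_force: [-0.0, -0.7, 0.2]
width: -0.0
gripper_force: 0.0
```

Request:
send_rows(
  steps=[-1, 0, 0, 0.5, 0, -1, 0, 0, 0.4, 0, -1, 0, 0, 0.3, 0, -1, 0, 0, 0.3, 0, -1, 0, 0, 0, 0],
)

```text
clock: 45.35
position: [0.656, 0.001, 0.0598]
ee_rot: [-0.0, 0.026, 1.0, 0.0]
contact_force: [-0.2, 0.3, 0.1]
width: 0.0001
gripper_force: 0.0
```

Request:
send_rows(
  steps=[-1, 0, 0, 0.3, 0, -1, 0, 0, 0.3, 0, -1, 0, 0, 0, 0],
)

```text
clock: 45.65
position: [0.656, 0.001, 0.0537]
ee_rot: [-0.0, 0.026, 1.0, 0.0]
contact_force: [0.1, 0.1, -0.4]
width: 0.0001
gripper_force: 0.0
```

Request:
send_rows(
  steps=[-1, 0, 0, 0.3, 0, -1, 0, 0, 0.3, 0, -1, 0, 0, 0, 0],
)

```text
clock: 45.95
position: [0.6559, 0.0009, 0.0477]
ee_rot: [-0.001, 0.026, 1.0, 0.0]
contact_force: [0.1, 0.3, -1.0]
width: -0.0
gripper_force: 0.0
```

Request:
send_rows(
  steps=[-1, 0, 0, 0.3, 0, -1, 0, 0, 0.2, 0, -1, 0, 0, 0, 0],
)

```text
clock: 46.25
position: [0.6561, 0.001, 0.0429]
ee_rot: [-0.0, 0.026, 1.0, 0.0]
contact_force: [0.5, -0.5, -0.5]
width: -0.0003
gripper_force: 0.0
```

No resistance down to 43 mm, so the lever isn't up at OFF. I'll touch the ON stop lightly to confirm.

Request:
send_rows(
  steps=[-1, 0, 0, 0.2, 0, -1, 0, 0, 0.15, 0, -1, 0, 0, 0, 0],
)

```text
clock: 46.55
position: [0.6561, 0.0009, 0.0395]
ee_rot: [-0.0, 0.026, 1.0, 0.0]
contact_force: [-0.2, -0.5, -0.2]
width: 0.0
gripper_force: 0.0
```

Request:
send_rows(
  steps=[-1, 0, 0, 0.15, 0, -1, 0, 0, 0.1, 0, -1, 0, 0, 0, 0],
)

```text
clock: 46.85
position: [0.6565, 0.0009, 0.0377]
ee_rot: [0.0, 0.026, 1.0, 0.0]
contact_force: [-0.2, -1.1, 3.1]
width: 0.0
gripper_force: 1.1
```

The lever is on its stop at ON. Retreat straight up and away, then make a final check.

Request:
send_rows(
  steps=[-1, 0, 0, -1, 0, -1, 0, 0, -2, 0, -1, 0, 0, -3, 0, -1, 0, 0, -3, 0, -1, 0, 0, -4, 0, -1, 0, 0, -4, 0, -1, 3, 0, -2, 0, -1, 4, 0, 0, 0, -1, 4, 0, 0, 0, -1, 4, 0, 0, 0, -1, 4, 0, 0, 0, -1, 0, 0, 0, 0],
)

```text
clock: 48.05
position: [0.4605, 0.0114, 0.2277]
ee_rot: [-0.002, 0.025, 1.0, 0.0]
contact_force: [0.2, -0.1, 0.5]
width: -0.0
gripper_force: 0.0
```

```bash
python3 - <<'E'
from loc import *
print(get_state()["position"]); im=shot("wrist","w11.png")
side=shot("side")["color"]; b=side[195:265,220:310]
w=cv2.resize(im["color"][120:330,180:390],(420,420)); v=cv2.resize(b,(360,280)); c=np.zeros((420,780,3),np.uint8); c[:,:420]=w; c[:280,420:]=v
cv2.imwrite("pics/fin.png",c[:,:,::-1])
E
```

```text
[0.4605244  0.01143457 0.22765893]
```

View pics/fin.png

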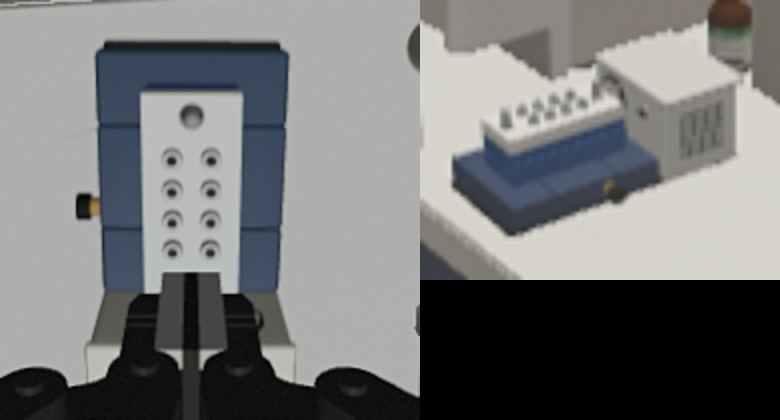

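```bash
python3 -c "
from rig import sign_off; print(sign_off())"
```

```text
the job is handed in; nothing more can be done
None
```

The job is handed in: all three blue frames found on the bench are stacked flat over both pins with the cover back on top, ports up. The mains toggle felt already ON, on its stop, so I left it. I viewed 15 pictures, one over the limit of 14.

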